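# Close the spring-catch cover of the vegetable keeper

## Task

Close the wooden vegetable keeper: with a fingertip press down the long spring catch bar along its front and, while holding it down, push the cover by its upright tab past the catch tooth until the cover is fully closed over the garlic and the mushroom; then let go so that the bar springs up and locks the cover. Only press and push: do not lift the cover or force it past the raised tooth, leave the vegetables in the box, and leave the nut butter jar, lemon and matchbox where they are.

Things in the scene. Friction and masses are not known exactly. Their poses are not given: they have to be found in the camera images.
- keeper: fixed light-wood box, 130 mm (own x) by 240 mm (own y), walls 70 mm high, a 12 mm stop lip on each end wall. Origin: centre of its underside, on the worktop; z up. The catch bar stands along its -x side, towards the robot. Its +y half is the open compartment, its -y half a fixed deck; the cover slides along own y and closes towards +y.
- cover (a joint): slide of the cover towards the keeper's own +y, m: 0 = fully open (over the deck), 0.100 = closed, at its stop; starts at 0 to 0.05; 2 N friction. With the bar up the tab meets the tooth at 0.072 and is blocked; it has cleared the tooth from 0.094. Dark wood panel, 114 x 112 x 10 mm, upper side 80 mm above the worktop, lying in low rails.
- cover_lift (a joint): how far the cover has been lifted off its rails, in m: 0 = resting. It must stay there. The cover weighs 0.4 kg and sits stiffly (about 8 N to lift).
- catch (a joint): how far the catch bar is pressed down, in m: 0 = up (sprung), 0.020 = at its lower stop. The spring pushes back with about 3 N at the top and 8 N at the bottom. The tab clears the tooth once the bar is more than 0.010 down (aim for about 0.015).
- bar_top (a point): point on the catch bar's upper side, half-way along, 50 mm above the worktop when up. The bar is a level steel pedal, 230 mm along the keeper's y, 52 mm wide in x; press it anywhere, a finger can slide along it. The point is on the middle of the free track, 20 mm from the outer edge. The tooth (14 mm high, 10 long, 11 wide) is on the inner edge: its middle 26.5 mm to +x, 28 mm to +y of here
- tab_face (a point): point on the -y face of the cover's upright steel tab, the face to push towards the keeper's +y; moves with the cover. The tab is 12 mm thick in y, spans the bar's width and reaches from 54 to 90 mm above the worktop; this point is on the middle of the free track, 70 mm up. With the cover fully open the bar goes on for 54 mm behind this face.
- garlic_mid (a point): middle of a white garlic bulb, 43 x 45 x 40 mm, loose on the floor of the open compartment (floor 8 mm above the worktop)
- mushroom_mid (a point): middle of a brown button mushroom, 52 mm across and 46 mm high, loose on the floor of the open compartment
- nut_butter_jar_mid (a point): middle of a nut butter jar with a grey cap, 79 mm across and 89 mm high, standing loose behind the keeper
- lemon_mid (a point): middle of a lemon, 72 x 57 x 58 mm, lying loose beyond the keeper's +y end
- matchbox_mid (a point): middle of a matchbox, 54 x 36 x 14 mm, lying loose beyond the keeper's -y end
There are look-alikes about, which are no part of the job. Leave any red or turquoise look-alike of the part that bears mushroom_mid alone.

How it is judged (in metres and radians):
On the way, in this order (a step that is already met when the one before it is completed fails the run):
1. the catch bar is held down while the cover is still short of the tooth (value of joint catch above 0.0095 m and value of joint cover below 0.08 m), for 0.1 s.
2. the cover is pushed past the tooth to its stop with the bar still held down (value of joint catch above 0.008 m and value of joint cover above 0.095 m), for 0.1 s.
At the end, for the whole second after the job is handed in: the cover is at its closed stop (within 6 mm) and at rest in its rails, the catch bar is up again (within 3 mm), so that its tooth locks the tab, and the garlic and mushroom lie in the compartment (value of joint cover above 0.094 m and value of joint each of catch, cover_lift below 0.003 m and velocity of joint cover between -0.01 and 0.01 m/s and z of each of garlic_mid, mushroom_mid in the frame of keeper below 0.055 m); the robot touches nothing.
It fails at once if the cover is lifted off its rails by more than 5 mm (value of joint cover_lift above 0.005 m).
It fails at once if the cover is forced past the tooth while the bar is not held down (value of joint cover between 0.077 and 0.09 m and value of joint catch below 0.006 m).
It fails at once if the garlic or the mushroom is lifted in the box (z of any of garlic_mid, mushroom_mid in the frame of keeper above 0.06 m).
It fails at once if the nut butter jar, lemon or matchbox is moved by more than 30 mm (distance of any of nut_butter_jar_mid, lemon_mid, matchbox_mid from where it was at the start of the episode above 0.03 m).
It also fails if it takes over 38 s, if anything falls off the work surface, if the arm or the gripper's body presses on something with over 40 N, if the wrist force passes 120 N, or if a joint passes its speed limit or range.

## Robot

A 6-joint arm with a two-finger parallel gripper is mounted at the origin on a cart in front of the work surface, level with it; the furniture and walls round the work are solid. World frame = base frame: x ahead of the robot, y to its left, z up, the work surface at z = 0. Lengths are in m, angles in degrees, forces in N, time in s.
With the tool pointing down it reaches from about 0.375 to 0.9 m from the base axis. Payload 3.1 kg.
Tool frame: the origin (TCP) lies at the very end of the fingers, on their centre line; the grasp point (between the pads) lies bot.hold_point_z behind it (bot.hold_point_z is the distance from the TCP to the grasp point, in m); z points along the fingers, y is the line along which they close (so a half turn about z gives the same grasp; the last joint's range is limited). The gripper opens to 87 mm and grips with 3 to 60 N. Pads are 19 mm wide; open, the fingers measure 117 mm over their backs; the gripper's body (75 mm by 190 mm) begins 51 mm behind the grasp point.
Start: joints at [64.83, 30.224, 82.088, -0, 67.689, -10.227], TCP at [0.161, 0.604, 0.223] pointing down, gripper open.
Joint ranges: [-176.69, 176.69], [-43.24, 126.21], [12.49, 139.97], [-82, 262], [0, 151.66], [-163.58, 163.58]. Speed limits (degrees/s): [159.86, 159.86, 180, 180, 180, 180].

## Interface

Orientations are given as a 3x3 rotation matrix whose columns are the frame's x, y, z axes.
In Python, from rig import bot gives the robot as it stands.
- The arm moves only by the tool apply_moves, never from a script. Its argument "plan" is one flat list of numbers, 4 for each row, row after row: the shift along the world's x, y, z normalised to -1 to 1, where 1 is 0.05 m, then the turn about the world's z normalised to -1 to 1, where 1 is 10 degrees. A call has 1 to 12 rows; each row shifts and turns the commanded pose from where the row before left it; what a row does not reach is not made up. A row lasts 1/8 s, in which the tool goes at most 62.5 mm and 10.7 degrees, less where a joint would pass 70% of its speed; a pose out of reach is approached as far as the arm can. A call with a number of a shift or a turn outside -1 to 1 is refused whole. A call with a gripper value outside its range is refused whole. "grip" is the closure, from -1 (fully open) to 1 (shut), so that 0 is half open, set as the call begins (left out, the last holds). The fingers move at their own pace and stop on an object; the grip force is fixed at half the most. Time passes only in rows, so rows that do not move let the fingers close. It gives the time, the measured TCP pose, the force, the opening and the grip force at its end, in the units of the state.
- bot.read_state(): the state, without advancing time (a new reading comes with each control period).
- bot.capture(name): name is "scene" or "side" or "wrist"; returns (picture, depth): 480x640x3 uint8, red, green, blue; 480x640 float32, m along the optical axis (not along the pixel's ray), 0 where there is no reading.
- bot.camera_info(name): a dict with "vertical_fov" (degrees; the focal length in pixels is half the picture's height over the tangent of half this angle, whatever the lens; pixels are square), "cx", "cy" (the principal point, pixels), "rvec" (rotation vector, rad) and "tvec" (3), from world to camera coordinates, as OpenCV has them; the wrist camera has in their place "mount" (4x4, takes a point from camera to tool coordinates, whose origin is the TCP and whose axes are the flange's). Camera axes: x right, y down, z forward; pixel columns grow to the right and rows downward; lengths in m; the calibration is good to about 2 mm. A picture is of the moment at which its call begins: read the wrist's pose just before it. camera_info takes no time and is no camera call.
- bot.hand_in(): hands the job in; it is judged then, once.
Trained networks look in the newest picture that a camera, given by its name, has taken for a name from the list of things; names that differ only in an ending like _2 or _b are one class to them, and where a whole thing is asked for, a point or a joint stands for the part that bears it (a point fixed in the world has none). Each returns a list of dicts, best first, with "p" (0 to 1); they miss things now and then, are a little off and sometimes report something else, mostly with a low value. They report only what shows in the picture. A call takes as long as a camera call. They do not tell look-alikes from the thing itself.
- bot.outline_of(camera, target): "mask" (480x640 bool, what is visible of it) and "xy" ([column, row] as shares, 0 to 1, of the picture: columns of its width, rows of its height, amid what is visible of it).
- bot.pinpoint(camera, target): "xy" ([column, row] as shares, 0 to 1, of the picture: columns of its width, rows of its height: a listed point, or the origin of a listed thing).
The state is a dict: "time_s": time; "joint_positions": joint angles; "qvel": joint speeds; "tau": joint torques, N m; "position": TCP position; "tcp_rot": TCP orientation; "force": force on the tool from outside, world axes, zero at the start; "moment": the same for the moment, N m; "opening": opening from 0.0 (shut) to 1.0 (fully open); "grasp_force": force on a finger pad.
Only numpy, scipy, OpenCV 4.12 (cv2) and the standard library are available. Lean on these libraries where they do the work, as an engineer would, in place of code of your own. Each camera call takes 0.05 s, during which the arm holds its last target. There are 200 camera calls.

## Working session

There is one attempt and no reset: what is moved stays moved. The work goes in short steps, Python scripts to look and compute and a tool call to move; the robot and the scene stay as the last step left them, time stands still between calls to the robot, and variables do not carry over. Pictures are saved under pics/ and viewed, at most 10 in all, crops included, and the job is handed in when it is done.

Besides the shell and the picture viewer there is one more tool, called after ">>>" by a JSON object that holds its "fn" and its "kwargs", one argument or row to a line. apply_moves: Moves the arm, as the interface text tells. Its arguments: {"type":"object","properties":{"plan":{"type":"array","items":{"type":"number"}},"grip":{"type":"number"}},"required":["plan"]}

```bash
mkdir -p pics; ls
cat > h.py <<'E'
import numpy as np, cv2
from rig import bot
def cam(n):
    i=bot.camera_info(n); f=240/np.tan(np.radians(i["vertical_fov"])/2)
    if "mount" in i:
        s=bot.read_state(); M=np.eye(4); M[:3,:3]=s["tcp_rot"]; M[:3,3]=s["position"]; M=M@np.array(i["mount"]); return f,i["cx"],i["cy"],M
    R=cv2.Rodrigues(np.array(i["rvec"],float))[0]; M=np.eye(4); M[:3,:3]=R.T; M[:3,3]=-R.T@np.array(i["tvec"]).ravel(); return f,i["cx"],i["cy"],M
def ray(C,u,v):
    f,cx,cy,M=C; return M[:3,3],M[:3,:3]@np.array([(u-cx)/f,(v-cy)/f,1])
def atz(C,u,v,z):
    o,d=ray(C,u,v); return o+d*(z-o[2])/d[2]
def atd(C,u,v,D):
    o,d=ray(C,u,v); return o+d*D
def proj(C,p):
    f,cx,cy,M=C; q=M[:3,:3].T@(np.array(p)-M[:3,3]); return f*q[0]/q[2]+cx,f*q[1]/q[2]+cy
E
python3 - <<'E'
from h import *
np.set_printoptions(precision=4,suppress=True)
for n in ["scene","side"]:
    C=cam(n); p,d=bot.capture(n); cv2.imwrite(f"pics/{n}.png",p[:,:,::-1]); np.save(f"pics/{n}_d.npy",d)
    print(n,C[3][:3,3])
    for t in ["keeper","bar_top","tab_face","garlic_mid","mushroom_mid","nut_butter_jar_mid","lemon_mid","matchbox_mid"]:
        for r in bot.pinpoint(n,t)[:3]:
            u,v=r["xy"][0]*640,r["xy"][1]*480; D=d[min(int(v),479),min(int(u),639)]
            print(t,round(r["p"],2),round(u),round(v),atd(C,u,v,D))
E
```

```text
pics
scene [ 0.3502 -0.4455  0.705 ]
keeper 0.6 332 339 [ 0.5465 -0.1648  0.079 ]
bar_top 0.72 279 327 [ 0.4882 -0.0887  0.05  ]
tab_face 0.69 276 352 [ 0.4602 -0.1365  0.0715]
garlic_mid 0.67 315 312 [ 0.5607 -0.084   0.0348]
garlic_mid 0.58 276 329 [ 0.4835 -0.0883  0.0499]
mushroom_mid 0.93 399 268 [ 0.7471 -0.0838  0.0415]
mushroom_mid 0.8 375 221 [0.7823 0.046  0.0372]
mushroom_mid 0.76 339 295 [ 0.6105 -0.0838  0.0525]
nut_butter_jar_mid 0.65 412 341 [ 0.6505 -0.2339  0.0881]
lemon_mid 0.78 326 249 [0.6475 0.0219 0.0479]
matchbox_mid 0.68 340 438 [ 0.4909 -0.2829  0.0129]
side [0.2101 0.6797 0.4554]
keeper 0.71 390 238 [ 0.5335 -0.0545  0.0488]
bar_top 0.6 421 238 [ 0.4858 -0.0921  0.0469]
tab_face 0.72 446 227 [ 0.4485 -0.117   0.0731]
garlic_mid 0.46 443 226 [ 0.4546 -0.1188  0.0719]
mushroom_mid 0.75 311 277 [0.5828 0.1425 0.0397]
mushroom_mid 0.66 303 219 [ 0.7456 -0.057   0.029 ]
mushroom_mid 0.64 252 236 [0.7735 0.0801 0.0346]
nut_butter_jar_mid 0.92 371 199 [ 0.6283 -0.1442  0.0759]
lemon_mid 0.96 315 250 [0.6376 0.0541 0.0341]
matchbox_mid 0.55 388 237 [ 0.5365 -0.0501  0.0517]
```

View pics/scene.png

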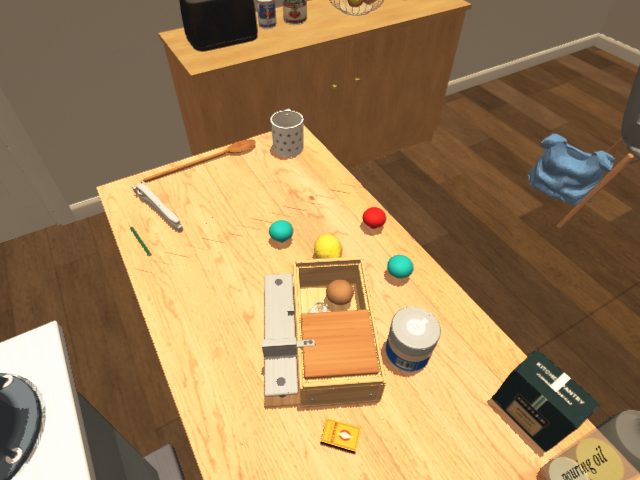

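View pics/side.png

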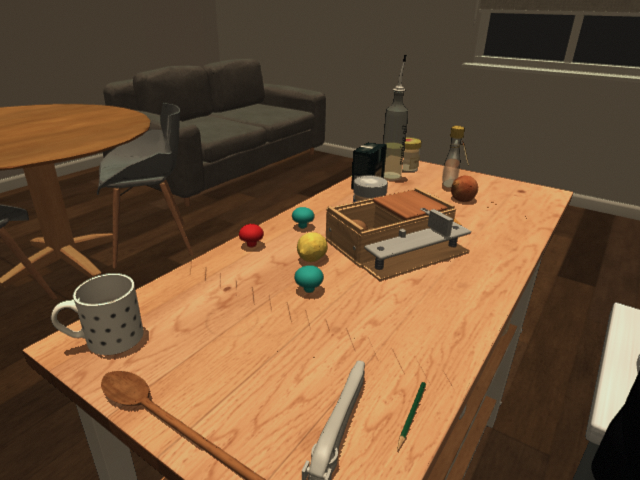

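The mushroom is the brown one in the box at scene (339,292). The look-alikes are turquoise (281,231) and (400,266), and red (374,217). There is one keeper: its bar runs from (278,278) to (281,392), with the tab at (282,348). Next I'll fit the keeper pose from depth.

Run:
```python
from h import *
np.set_printoptions(precision=4,suppress=True)
C=cam("scene"); f,cx,cy,M=C; d=np.load("pics/scene_d.npy"); v,u=np.mgrid[:480,:640]
P=np.stack([(u-cx)/f*d,(v-cy)/f*d,d],-1)@M[:3,:3].T+M[:3,3]
def rect(lo,hi,box):
    m=(P[...,2]>lo)&(P[...,2]<hi)&(u>box[0])&(u<box[1])&(v>box[2])&(v<box[3])&(d>0)
    m=cv2.morphologyEx(m.astype(np.uint8),cv2.MORPH_OPEN,np.ones((3,3)))>0
    q=P[m]; r=cv2.minAreaRect((q[:,:2]*1000).astype(np.float32)); print(len(q),r,np.median(q[:,2])); print(cv2.boxPoints(r))
rect(.044,.056,(255,299,265,400))
rect(.076,.084,(296,382,300,385))
rect(.084,.096,(255,312,330,365))
for x in range(270,300,6):
  print(x,[tuple(np.round(P[y,x]*1000).astype(int)) for y in range(334,364,3)])
print(bot.hold_point_z, bot.read_state()["tcp_rot"],bot.read_state()["opening"])
img=cv2.imread("pics/scene.png")[255:405,240:400]; cv2.imwrite("pics/c.png",cv2.resize(img,None,fx=4,fy=4,interpolation=cv2.INTER_CUBIC))
```

```text
3129 ((489.2872009277344, -89.49285888671875), (230.70709228515625, 50.83258056640625), 64.41693115234375) 0.04994563875133318
[[ 416.5508 -182.5619]
 [ 462.3998 -204.5124]
 [ 562.0236    3.5762]
 [ 516.1746   25.5267]]
4968 ((544.6790771484375, -178.12619018554688), (129.23934936523438, 122.00666046142578), 64.40682983398438) 0.08050295781461064
[[ 461.7468 -210.0535]
 [ 571.7827 -262.7578]
 [ 627.6113 -146.1989]
 [ 517.5754  -93.4946]]
293 ((468.0195007324219, -133.2349853515625), (13.515789031982422, 53.06882095336914), 63.1102294921875) 0.08974699846949086
[[ 441.2976 -127.2613]
 [ 488.6285 -151.2631]
 [ 494.7414 -139.2086]
 [ 447.4105 -115.2069]]
270 [(np.int64(469), np.int64(-92), np.int64(50)), (np.int64(467), np.int64(-97), np.int64(50)), (np.int64(457), np.int64(-124), np.int64(91)), (np.int64(455), np.int64(-128), np.int64(91)), (np.int64(453), np.int64(-131), np.int64(88)), (np.int64(453), np.int64(-132), np.int64(79)), (np.int64(452), np.int64(-131), np.int64(69)), (np.int64(451), np.int64(-132), np.int64(62)), (np.int64(450), np.int64(-131), np.int64(50)), (np.int64(448)
[... 1339 characters left out ...]
4(-143), np.int64(55)), (np.int64(476), np.int64(-145), np.int64(49)), (np.int64(473), np.int64(-150), np.int64(50))]
294 [(np.int64(504), np.int64(-112), np.int64(50)), (np.int64(502), np.int64(-117), np.int64(49)), (np.int64(489), np.int64(-143), np.int64(92)), (np.int64(487), np.int64(-147), np.int64(91)), (np.int64(487), np.int64(-148), np.int64(83)), (np.int64(486), np.int64(-148), np.int64(74)), (np.int64(485), np.int64(-149), np.int64(67)), (np.int64(486), np.int64(-146), np.int64(49)), (np.int64(484), np.int64(-150), np.int64(50)), (np.int64(482), np.int64(-155), np.int64(49))]
0.0187 [[-0.9662  0.2579 -0.    ]
 [ 0.2579  0.9662  0.0001]
 [ 0.      0.0001 -1.    ]] 1.0009394464533787
```

View pics/c.png

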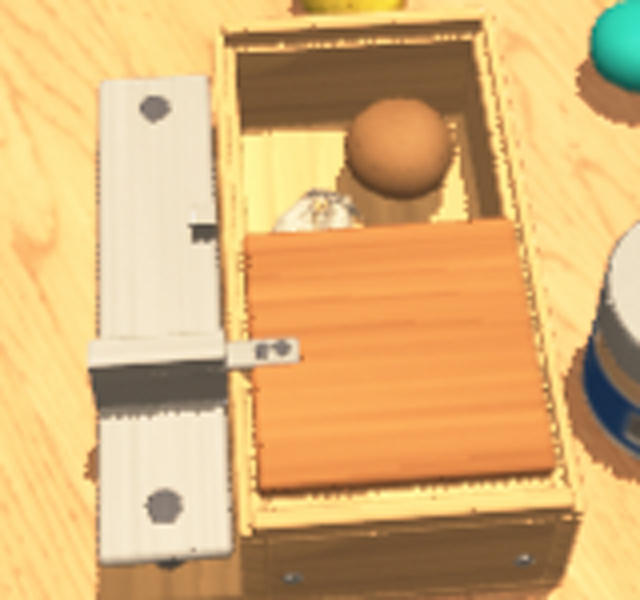

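The crop shows the tab at scene (275–297,345), the tooth at (291,312), and bar room behind the tab. The keeper's y axis is at 64.4°, bar_top ≈ (0.484,-0.087), and the tab face is 54 mm towards -y of it (cover ≈ 7 mm). I'll use shut fingers behind the tab, closing along keeper y.

>>> {"fn": "apply_moves", "kwargs": {
  "plan": [0.9,-0.8,0,-0.2,0.9,-0.8,0,-0.2,0.9,-0.8,0,-0.2,0.9,-0.8,0,-0.2,0.17,-0.93,0,-0.03,0.17,-0.93,0,-0.03,0.17,-0.93,0,-0.03,0.17,-0.93,0,-0.03,0.17,-0.93,0,-0.03,0.17,-0.93,0,-0.03,0.17,-0.93,0,-0.03,0.17,-0.93,0,-0.05],
  "grip": 1
}}

```text
time_s: 2.4
position: [0.4096, 0.0703, 0.2229]
tcp_rot: [[-0.902, 0.431, 0.001], [0.431, 0.902, -0.0], [-0.001, 0.0, -1.0]]
force: [0.0, -0.3, -0.5]
opening: 0.009
grasp_force: 0.0
```

>>> {"fn": "apply_moves", "kwargs": {
  "plan": [0.17,-0.93,0,0,0.17,-0.93,0,0,0.17,-0.93,0,0,0.17,-0.93,0,0,0,0,0,0,0,0,0,0]
}}

```text
time_s: 3.15
position: [0.4425, -0.1136, 0.2224]
tcp_rot: [[-0.902, 0.432, -0.001], [0.432, 0.902, 0.001], [0.001, 0.0, -1.0]]
force: [0.4, -0.2, 0.2]
opening: -0.001
grasp_force: 0.0
```

>>> {"fn": "apply_moves", "kwargs": {
  "plan": [0.15,-0.89,0,0,0,0,-0.8,0,0,0,-0.8,0,0,0,0,0,0,0,0,0]
}}

```text
time_s: 3.78
position: [0.4512, -0.158, 0.1435]
tcp_rot: [[-0.903, 0.43, 0.001], [0.43, 0.903, -0.001], [-0.001, -0.0, -1.0]]
force: [0.0, -0.0, 0.6]
opening: 0.008
grasp_force: 0.0
```

Run:
```python
from h import *
np.set_printoptions(precision=4,suppress=True)
B=np.array([.4839,-.0869]);Y=np.array([.432,.902]);X=np.array([.902,-.432])
print(bot.read_state()["position"])
C=cam("wrist"); p,d=bot.capture("wrist"); cv2.imwrite("pics/w.png",p[:,:,::-1])
f,cx,cy,M=C; v,u=np.mgrid[:480,:640]
P=np.stack([(u-cx)/f*d,(v-cy)/f*d,d],-1)@M[:3,:3].T+M[:3,3]
q=P[(d>0)]; k=np.c_[(q[:,:2]-B)@X,(q[:,:2]-B)@Y,q[:,2]]*1000
for lo,hi,n in [(45,55,"bar"),(86,94,"tabtop"),(58,84,"tabside")]:
    s=k[(k[:,2]>lo)&(k[:,2]<hi)&(abs(k[:,0]+0)<(40 if n=="bar" else 18))&(abs(k[:,1])<130)]
    print(n,len(s),np.percentile(s,[2,50,98],axis=0) if len(s) else "")
p,d=bot.capture("side"); cv2.imwrite("pics/s2.png",cv2.resize(p[170:290,350:510,::-1],None,fx=4,fy=4))
```

```text
[ 0.4512 -0.158   0.1435]
bar 16721 [[ -20.2618 -110.4843   46.5529]
 [   4.297     8.0957   49.174 ]
 [  33.3617  109.7961   52.3187]]
tabtop 870 [[-17.3196 -54.1379  87.5267]
 [ -0.6262 -48.3882  89.1429]
 [ 17.285  -42.5239  90.508 ]]
tabside 167 [[-17.1731 -54.2825  58.796 ]
 [ -0.1561 -54.1699  72.0069]
 [ 17.0708 -54.021   83.0699]]
```

View pics/w.png

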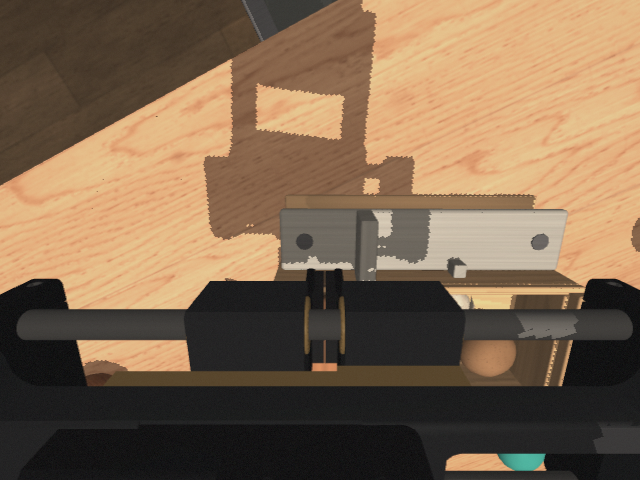

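View pics/s2.png

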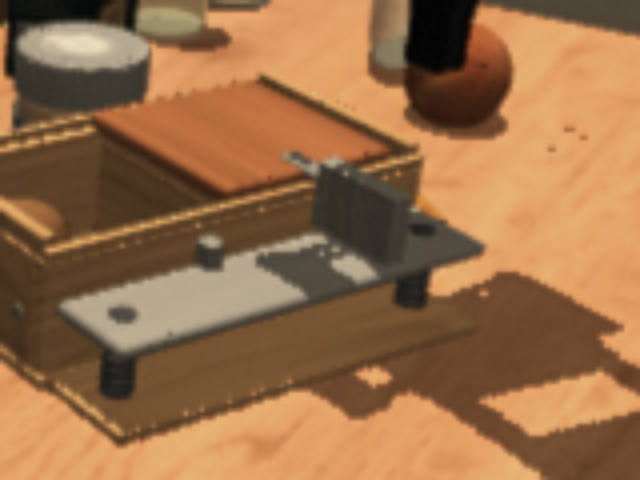

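The wrist view confirms it: tab face at -54 mm, finger at -78 mm on the free track. The side crop shows the finger coming down behind the tab. Now I'll press.

>>> {"fn": "apply_moves", "kwargs": {
  "plan": [0,0,-0.9,0,0,0,-0.76,0,0,0,0,0,0,0,-0.14,0,0,0,-0.12,0,0,0,-0.1,0,0,0,-0.1,0,0,0,-0.08,0,0,0,0,0,0,0,0,0]
}}

```text
time_s: 5.12
position: [0.452, -0.1594, 0.0335]
tcp_rot: [[-0.902, 0.431, 0.003], [0.431, 0.902, -0.002], [-0.004, -0.0, -1.0]]
force: [0.5, -0.2, 6.8]
opening: 0.002
grasp_force: 3.5
```

>>> {"fn": "apply_moves", "kwargs": {
  "plan": [0.07,0.144,0,0,0.07,0.144,0,0,0.07,0.144,0,0,0.07,0.144,0,0,0.07,0.144,0,0,0.07,0.144,0,0,0.07,0.144,0,0,0,0,0,0]
}}

```text
time_s: 6.12
position: [0.476, -0.1091, 0.0336]
tcp_rot: [[-0.903, 0.43, 0.002], [0.43, 0.903, -0.002], [-0.003, -0.001, -1.0]]
force: [-1.3, -1.6, 7.7]
opening: 0.006
grasp_force: 3.7
```

```bash
cat > t.py <<'E'
from h import *
B=np.array([.4839,-.0869]);Y=np.array([.432,.902]);X=np.array([.902,-.432])
s=bot.read_state(); t=np.array(s["position"][:2])-B; print("tcp x,y",t@X*1e3,t@Y*1e3,s["position"][2],s["force"])
for n in ["wrist","scene"]:
    C=cam(n); p,d=bot.capture(n); f,cx,cy,M=C; v,u=np.mgrid[:480,:640]
    P=np.stack([(u-cx)/f*d,(v-cy)/f*d,d],-1)@M[:3,:3].T+M[:3,3]
    q=P[d>0]; k=np.c_[(q[:,:2]-B)@X,(q[:,:2]-B)@Y,q[:,2]]*1000
    for lo,hi,x0,x1,m in [(30,56,-18,18,"bar"),(87,93,-18,18,"tabtop"),(76,84,52,135,"cover")]:
        s=k[(k[:,2]>lo)&(k[:,2]<hi)&(k[:,0]>x0)&(k[:,0]<x1)&(abs(k[:,1])<105)]
        print(n,m,len(s),np.percentile(s[:,1:],[2,50,98],axis=0).round(1).tolist() if len(s) else "")
    cv2.imwrite(f"pics/t_{n}.png",p[:,:,::-1])
E
python3 t.py
```

```text
tcp x,y 2.4554110733167827 -23.448886060914727 0.03358411071452569 [-1.25722377 -1.63507946  7.74596238]
wrist bar 15601 [[-102.2, 31.3], [24.1, 32.6], [102.0, 46.6]]
wrist tabtop 56 [[-28.7, 88.3], [-28.6, 89.9], [-18.6, 92.3]]
wrist cover 796 [[32.4, 78.7], [43.3, 79.8], [53.9, 80.7]]
scene bar 371 [[-104.3, 31.2], [-92.1, 33.5], [-78.9, 36.2]]
scene tabtop 0 
scene cover 2969 [[-56.0, 77.9], [-6.7, 80.4], [51.2, 82.7]]
```

>>> {"fn": "apply_moves", "kwargs": {
  "plan": [0.07,0.144,0,0,0.07,0.144,0,0,0.07,0.144,0,0,0.07,0.144,0,0,0.07,0.144,0,0,0,0,0,0]
}}

```text
time_s: 6.98
position: [0.4932, -0.0729, 0.0336]
tcp_rot: [[-0.903, 0.43, 0.002], [0.43, 0.903, -0.002], [-0.002, -0.001, -1.0]]
force: [-1.5, -1.9, 7.7]
opening: 0.008
grasp_force: 3.7
```

```bash
python3 t.py
```

```text
tcp x,y 2.356323976848679 16.628989020958443 0.03356830449792843 [-1.5013578  -1.86679826  7.71822903]
wrist bar 15527 [[-102.1, 31.3], [-18.4, 32.6], [102.1, 46.6]]
wrist tabtop 57 [[11.4, 88.2], [11.5, 90.1], [21.4, 91.8]]
wrist cover 798 [[72.5, 78.6], [83.2, 79.7], [93.9, 80.6]]
scene bar 926 [[-103.6, 30.8], [-71.1, 33.4], [-35.1, 35.9]]
scene tabtop 0 
scene cover 2671 [[-16.0, 77.8], [33.3, 80.4], [91.4, 82.6]]
```

>>> {"fn": "apply_moves", "kwargs": {
  "plan": [0.035,0.072,0,0,0.026,0.054,0,0,0,0,0,0]
}}

```text
time_s: 7.45
position: [0.4959, -0.0673, 0.0336]
tcp_rot: [[-0.903, 0.43, 0.001], [0.43, 0.903, -0.002], [-0.002, -0.002, -1.0]]
force: [-3.6, -6.9, 7.1]
opening: 0.012
grasp_force: 6.1
```

>>> {"fn": "apply_moves", "kwargs": {
  "plan": [0.018,0.036,0,0,0.018,0.036,0,0,0,0,0,0]
}}

```text
time_s: 7.82
position: [0.496, -0.067, 0.0336]
tcp_rot: [[-0.904, 0.428, -0.003], [0.428, 0.904, -0.006], [-0.0, -0.006, -1.0]]
force: [-11.3, -21.9, 9.8]
opening: 0.003
grasp_force: 14.7
```

>>> {"fn": "apply_moves", "kwargs": {
  "plan": [0.018,0.036,0,0,0,0,0,0]
}}

```text
time_s: 8.07
position: [0.4959, -0.0668, 0.0336]
tcp_rot: [[-0.904, 0.427, -0.004], [0.427, 0.904, -0.008], [0.001, -0.009, -1.0]]
force: [-15.0, -31.8, 9.5]
opening: 0.004
grasp_force: 19.3
```

>>> {"fn": "apply_moves", "kwargs": {
  "plan": [0.018,0.036,0,0,0,0,0,0]
}}

```text
time_s: 8.32
position: [0.496, -0.0667, 0.0337]
tcp_rot: [[-0.905, 0.425, -0.006], [0.425, 0.905, -0.01], [0.001, -0.011, -1.0]]
force: [-19.2, -40.3, 9.9]
opening: 0.004
grasp_force: 24.1
```

It stopped exactly where the closed position was predicted, with the bar still down. Back off, then lift straight up.

>>> {"fn": "apply_moves", "kwargs": {
  "plan": [-0.05,-0.1,0,0,-0.07,-0.144,0,0,0,0,0,0]
}}

```text
time_s: 8.7
position: [0.4939, -0.0721, 0.0336]
tcp_rot: [[-0.902, 0.432, 0.002], [0.432, 0.902, -0.001], [-0.003, -0.0, -1.0]]
force: [-1.5, -2.8, 7.2]
opening: 0.007
grasp_force: 3.6
```

>>> {"fn": "apply_moves", "kwargs": {
  "plan": [0,0,0.1,0,0,0,0.1,0,0,0,0.1,0,0,0,0.2,0,0,0,0.6,0,0,0,1,0,0,0,1,0,-0.3,-0.8,0.5,0,-0.3,-0.8,0,0,0,0,0,0]
}}

```text
time_s: 9.95
position: [0.4624, -0.1524, 0.213]
tcp_rot: [[-0.901, 0.435, 0.0], [0.435, 0.901, 0.0], [0.0, 0.0, -1.0]]
force: [-0.2, 0.4, -0.7]
opening: 0.002
grasp_force: 0.0
```

```bash
python3 t.py
```

```text
tcp x,y 8.929611674039657 -68.3396675243092 0.21297893877259558 [-0.19565726  0.410126   -0.68414017]
wrist bar 6541 [[-101.2, 47.8], [-13.2, 49.3], [101.2, 51.1]]
wrist tabtop 544 [[39.1, 87.3], [44.4, 89.0], [50.4, 90.5]]
wrist cover 2875 [[-7.0, 78.2], [67.5, 79.6], [98.6, 81.4]]
scene bar 1012 [[-103.2, 47.7], [-68.7, 50.1], [-30.1, 52.5]]
scene tabtop 0 
scene cover 2580 [[-10.3, 77.7], [38.4, 80.4], [97.0, 82.7]]
```

View pics/t_wrist.png

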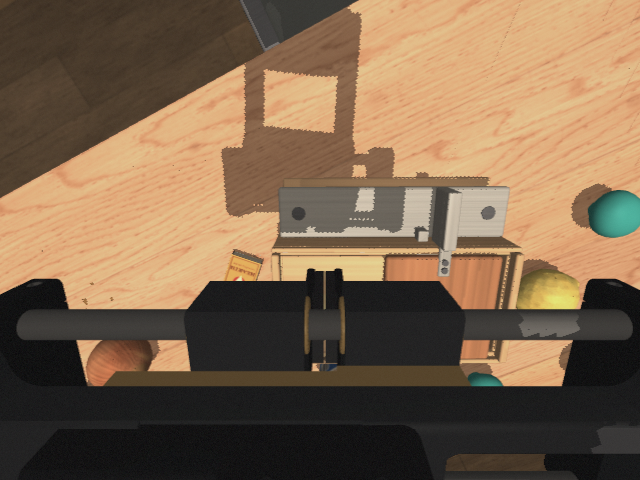

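The tab (447,220) is past the tooth (422,234) with its face at +39 mm, which is cover ≈ 0.100. The bar is back up at 49–50 mm, and the lemon and matchbox are undisturbed.

```bash
python3 -c "
from rig import bot
print(bot.hand_in())"
```

```text
the job is handed in; nothing more can be done
None
```

The keeper is closed and locked, and the job is handed in: the cover is at its stop (about 0.100 m) and the bar has sprung back up; no verdict came back.

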